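# Set a steel blank overhanging the ledge for filing

## Robot

A 6-joint arm with a two-finger parallel gripper is mounted at the origin on the work surface. World frame = base frame: x ahead of the robot, y to its left, z up, the work surface at z = 0. Lengths are in m, angles in rad, forces in N, time in s.
With the tool pointing down it reaches from about 0.4 to 0.825 m from the base axis. Payload 7 kg.
Tool frame: the origin (TCP) lies on the mounting face of the last link; the fingertips stand arm.tcp_to_tips ahead of it and the grasp point (between the pads) lies 159 mm ahead of it (arm.tcp_to_tips is the distance from the TCP to the fingertips, in m); z points along the fingers, y is the direction in which the jaws open and shut (so a half turn about z gives the same grasp; the last joint's range is limited). The gripper opens to 88 mm and grips with 3 to 60 N. Pads are 19 mm wide; open, the fingers measure 130 mm over their backs; the gripper's body (78 mm by 193 mm) begins 47 mm behind the grasp point.
Start: joints at [1.42, 0.359, 0.012, 0, -1.224, -0.288], TCP at [0.287, 0.611, 0.405] pointing down, gripper open.
Joint ranges: [-3.07, 3.07], [-1.43, 2.12], [-1.02, 1.25], [-3.03, 1.67], [-3.05, -0], [-3.03, 3.03]. Speed limits (rad/s): [2.39, 2.39, 3.01, 3.14, 3.14, 3.14].

## Interface

Orientations are given as [roll, pitch, yaw] about the fixed x, y, z axes, in that order (R = Rz(yaw) Ry(pitch) Rx(roll)).
In Python, from station import arm, cams, job_done, finder gives the robot as it stands.
- The arm moves only by the tool play_rows, never from a script. Its argument "targets" is a list that holds one entry, the list of rows, each a list of 4 numbers: the shift along the tool's x, y, z in m, then the turn about the tool's z in degrees. A call has 1 to 5 rows; each row is the pose to reach, as a shift and turn from the pose commanded when the call began, along the tool's axes at that moment; what a row does not reach only later rows make up. A row lasts 1/8 s, in which the tool goes at most 62.5 mm and 10.7 degrees, less where a joint would pass 70% of its speed; a pose out of reach is approached as far as the arm can. A call with a gripper value outside its range is refused whole. "grip" is the closure in counts, from 0 (fully open) to 255 (shut), set as the call begins (left out, the last holds). The fingers move at their own pace and stop on an object; "newtons" is the grip in N (left out, the last holds). Time passes only in rows, so rows that repeat a pose let the fingers close. It gives the time, the measured TCP pose, the force and the opening at its end, in the units of the state.
- arm.get_state(): the state, without advancing time (a new reading comes with each control period).
- cams.grab_frame(name): name is "side" or "top"; returns (picture, depth): 384x512x3 uint8, red, green, blue; 384x512 float32, m along the optical axis (not along the pixel's ray), 0 where there is no reading.
- cams.camera_params(name): a dict with "intrinsics" (3x3 intrinsics, pixels), "D" ([k1, k2, p1, p2, k3] as OpenCV has them; the pictures are not rectified), "position" and "attitude" of the camera in the world. Camera axes: x right, y down, z forward; pixel columns grow to the right and rows downward; lengths in m; the calibration is good to about 2 mm. A picture is of the moment at which its call begins. camera_params takes no time and is no camera call.
- job_done(): hands the job in, once; it reports no verdict.
Trained networks look in the newest picture that a camera, given by its name, has taken for a name from the list of things; names that differ only in an ending like _2 or _b are one class to them, and where a whole thing is asked for, a point or a joint stands for the part that bears it (a point fixed in the world has none). Each returns a list of dicts, best first, with "score" (0 to 1); they miss things now and then, are a little off and sometimes report something else, mostly with a low value. They report only what shows in the picture. A call takes as long as a camera call. They do not tell look-alikes from the thing itself.
- finder.find_in(camera, query): "xyz" ([x, y, z] in m, in world coordinates, good to about 4 mm: the middle of the surface that is visible of it).
- finder.masks_of(camera, query): "mask" (384x512 bool, what is visible of it).
The state is a dict: "t": time; "q": joint angles; "qd": joint speeds; "joint_efforts": joint torques, N m; "eef_pos": TCP position; "ee_rot": TCP orientation; "force": force on the tool from outside, world axes, zero at the start; "moment": the same for the moment, N m; "width": finger opening in m.
Only numpy, scipy, OpenCV 4.12 (cv2) and the standard library are available. Lean on these libraries where they do the work, as an engineer would, in place of code of your own. Each camera call takes 0.05 s, during which the arm holds its last target. There are 200 camera calls.

## Task

Using the fingertips only, push the wider steel blank back until its long side lies flat against the fence of the ledge, and push it along the fence out over the end of the ledge nearest to it until about a third of its length sticks out, ready to have its end filed. Do not grip, lift or tip it, leave the narrow blank and everything else where it is, and back away when it is set.

Things in the scene. Friction and masses are not known exactly. Their poses are not given: they have to be found in the camera images.
- ledge: Fixed wooden ledge: 120 mm deep (its x, away from the robot), 420 mm long (its y), top 50 mm above the bench, both ends (y = +/-210 mm) open. An aluminium fence on its far side rises 14 mm above the top; its face is at x = +60 mm. Origin: centre of the underside, on the bench; z up. Turned up to 0.18 rad. One blank on each half, either way round, 90 mm or more of bare top between
- wide_blank: The wider of two flat steel blanks: 64 mm (its x) x 110 mm (its y) x 6 mm thick, about 0.33 kg, loose, flat on the ledge, long side roughly along it, 8 to 24 mm (at its middle) off touching the fence, turned up to 0.15 rad. Origin: centre of its underside. Slides with ordinary friction (a few N), stops when the push stops, tips off if over half its length sticks out
- narrow_blank: The narrower flat steel blank: 32 mm (its x) x 110 mm (its y) x 6 mm thick, lying on the other half of the ledge. Origin: centre of its underside. To be left alone
- chuck_key: Steel chuck key (T shape) lying on the bench on the robot's side of the ledge, about 85 x 80 mm, 16 mm high. Bystander. Origin near its middle, on the bench
- oil_bottle: White oil bottle with a red cap, 52 mm across, 150 mm tall, upright. Bystander. Origin: centre of its underside
- bowl: Turned wooden bowl, 120 mm across, 55 mm high. Bystander. Origin: centre of its underside
- gouge: Turning gouge lying along y on the bench beyond the ledge, wooden handle, 350 mm long, 32 mm high. Bystander. Origin near its middle, on the bench
- maple_block: Pale wood block 50 x 120 x 45 mm high on the bench beyond the ledge. Bystander. Origin: centre of its underside
- walnut_block: Dark wood block 45 x 140 x 40 mm high on the bench. Bystander. Origin: centre of its underside
- turned_knob: Small turned wooden knob, 38 mm across, 44 mm tall, upright on the bench some 10 cm past one end of the ledge. Bystander. Origin: centre of its underside
Things that resemble listed ones, but are neither listed nor needed, are in the scene too. What is shaped like the wide_blank but orange is not meant.

How it is judged:
By the outcome, as a careful person would: the job done as asked, in the order asked, and still so for the second after the job is handed in, with the robot touching nothing.
It also fails if it takes over 64 s, if anything falls off the work surface, if the arm or the gripper's body presses on something with over 40 N, if the wrist force passes 120 N, or if a joint passes its speed limit or range.

## Working session

There is one attempt and no reset: what is moved stays moved. The work goes in short steps, Python scripts to look and compute and a tool call to move; the robot and the scene stay as the last step left them, time stands still between calls to the robot, and variables do not carry over. Pictures are saved under pics/ and viewed, about 8 in all and at most 12, crops included, and the job is handed in when it is done.

Besides the shell and the picture viewer there is one more tool, called after "Request:" by a JSON object that holds its "api" and its "payload", one argument or row to a line. play_rows: Moves the arm, as the interface text tells. Its arguments: {"type":"object","properties":{"targets":{"type":"array","items":{"type":"array","items":{"type":"array","items":{"type":"number"}}}},"grip":{"type":"number"},"newtons":{"type":"number"}},"required":["targets"]}

```bash
mkdir -p pics; ls; python3 - <<'E'
from station import arm,cams,finder
import cv2,numpy as np
print(arm.get_state()); print(arm.tcp_to_tips)
for n in("top","side"):
    p,d=cams.grab_frame(n); cv2.imwrite(f"pics/{n}0.png",cv2.cvtColor(p,cv2.COLOR_RGB2BGR)); print(n,cams.camera_params(n))
    for q in("wide_blank","narrow_blank","ledge","turned_knob"):
        print(q,[(np.round(r["xyz"],3),round(r["score"],2)) for r in finder.find_in(n,q)])
a=cv2.imread("pics/top0.png")
cv2.imwrite("pics/a.png",cv2.resize(a,(800,600)))
E
```

```text
pics
{'t': 0.0, 'q': array([ 1.42010881e+00,  3.59383439e-01,  1.10586373e-02, -3.66390267e-04,
       -1.22408079e+00, -2.88089480e-01]), 'qd': array([ 8.03564425e-04,  1.47587532e-03, -9.57423669e-04,  7.73746147e-05,
        1.62562598e-03,  1.13933289e-03]), 'joint_efforts': array([ 1.64664812e-03, -5.82724357e+01,  2.93044013e+01,  6.99646980e+00,
        6.95226394e-03, -1.65991491e-04]), 'eef_pos': array([0.28668381, 0.6108802 , 0.40372164]), 'ee_rot': array([ 3.13995184e+00, -1.27036342e-04, -4.38901674e-01]), 'force': array([ 3.77650535e-04, -8.45585923e-01,  1.50041272e-01]), 'moment': array([-0.04230031,  0.00329353,  0.04132966]), 'width': 0.0877450336964779}
0.1781
top {'intrinsics': array([[458.89191269,   0.        , 254.10033849],
       [  0.        , 458.89191269, 193.87726363],
       [  0.        ,   0.        ,   1.        ]]), 'D': array([-0.0847287,  0.       ,  0.       ,  0.       ,  0.       ]), 'position': array([ 0.41992057, -0.03457365,  1.22174277]), 'attitude': array([-3.04688859e+00, -1.00136286e-03, -1.54342768e+00])}
wide_blank [(array([ 0.601, -0.25
[... 157 characters left out ...]
ge [(array([0.599, 0.067, 0.048]), 0.94)]
turned_knob [(array([0.623, 0.38 , 0.036]), 0.7)]
side {'intrinsics': array([[362.66389545,   0.        , 255.85718993],
       [  0.        , 362.66389545, 191.32066857],
       [  0.        ,   0.        ,   1.        ]]), 'D': array([0.0302385, 0.       , 0.       , 0.       , 0.       ]), 'position': array([ 0.28284822, -0.70483594,  0.63343914]), 'attitude': array([-2.2198869 ,  0.01792818, -0.39215487])}
wide_blank [(array([ 0.606, -0.076,  0.051]), 0.96), (array([ 0.594, -0.265,  0.008]), 0.74)]
narrow_blank [(array([0.624, 0.175, 0.056]), 0.62)]
ledge [(array([ 0.582, -0.007,  0.054]), 0.96)]
turned_knob [(array([0.622, 0.375, 0.03 ]), 0.55)]
```

View pics/a.png

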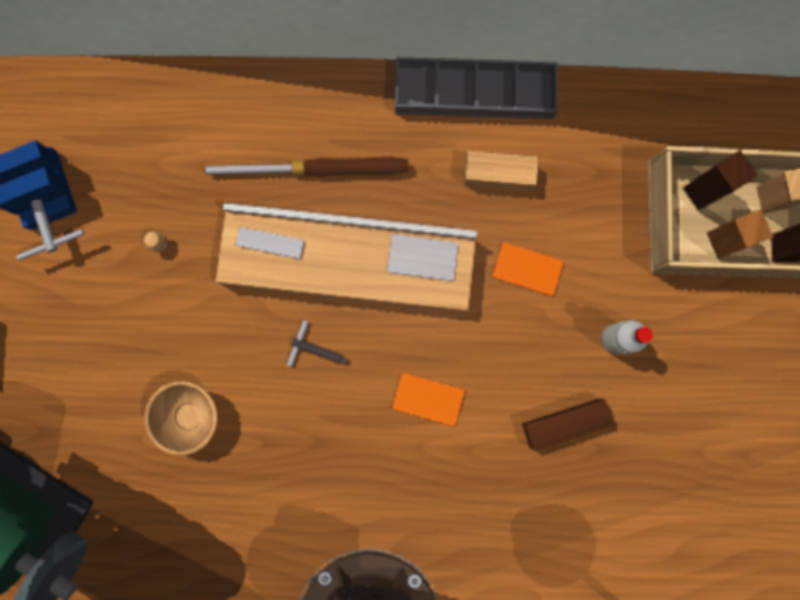

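View pics/side0.png

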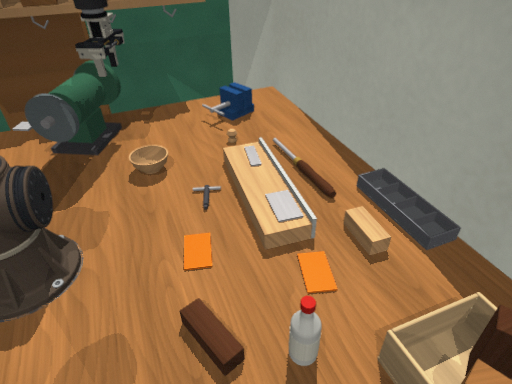

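In the top view (800x600 pixels), three things look like the wide blank: the steel plate on the ledge at (423,257), and orange plates on the bench at (528,268) and (428,399). The steel one on the ledge fits. The narrow blank is at (270,242) on the other half. The wide blank's nearest ledge end is the right one (−y). I'll confirm that in an enlarged crop and measure from there.

```bash
cat > h.py <<'E'
import numpy as np,cv2
from scipy.spatial.transform import Rotation as R
from station import arm,cams,finder
def plane(name,uv,z):
    c=cams.camera_params(name); uv=np.asarray(uv,float).reshape(-1,1,2)
    p=cv2.undistortPoints(uv,c["intrinsics"],c["D"])[:,0]
    r=np.c_[p,np.ones(len(p))]@R.from_euler("xyz",c["attitude"]).as_matrix().T
    o=np.array(c["position"]); return (o+r*((z-o[2])/r[:,2])[:,None])[:,:2]
def rect(xy):
    (c,s,a)=cv2.minAreaRect((xy*1000).astype(np.float32)); b=cv2.boxPoints((c,s,a))
    e=[b[1]-b[0],b[2]-b[1]]; l=max(e,key=np.linalg.norm); l=l if l[1]>0 else -l
    return np.round(c,1),np.round(sorted(s),1),round(float(np.arctan2(-l[0],l[1])),4),np.round(b,1)
def pick(name,q,ref,tol=.05):
    ms=finder.masks_of(name,q); out=[]
    for m in ms:
        v,u=np.nonzero(m["mask"]); p=plane(name,[[u.mean(),v.mean()]],.05)[0]
        out.append((np.linalg.norm(p-ref),m["mask"]))
    out.sort(key=lambda t:t[0]); return out[0][1] if out and out[0][0]<tol else None
E
python3 - <<'E'
from h import *
p,d=cams.grab_frame("top"); im=cv2.cvtColor(p,cv2.COLOR_RGB2BGR)
x0,y0=130,120
for q,ref,z,n in(("wide_blank",(.606,-.075),.056,"w"),("narrow_blank",(.625,.18),.056,"n"),("ledge",(.6,.05),.05,"l")):
    m=pick("top",q,ref)
    if m is None: print(q,None);continue
    c=max(cv2.findContours(m.astype(np.uint8),0,cv2.CHAIN_APPROX_NONE)[0],key=cv2.contourArea)
    print(q,*rect(plane("top",c[:,0],z)))
cv2.imwrite("pics/b.png",cv2.resize(im[120:210,130:320],None,fx=4,fy=4,interpolation=cv2.INTER_CUBIC))
E
```

```text
wide_blank [608.8 -73. ] [ 63.8 110.1] -0.0979 [[ 571.6 -124.6]
 [ 635.2 -130.8]
 [ 645.9  -21.3]
 [ 582.4  -15.1]]
narrow_blank [625.1 182.1] [ 32.7 110.3] -0.1727 [[599.5 130.6]
 [631.8 124.9]
 [650.8 233.6]
 [618.5 239.2]]
ledge [606.2  55.6] [137.4 425. ] -0.0847 [[ 519.8 -150.3]
 [ 656.7 -161.9]
 [ 692.7  261.6]
 [ 555.8  273.2]]
```

View pics/b.png

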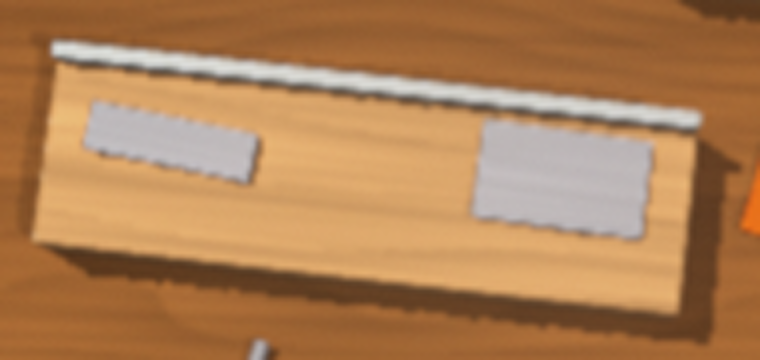

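The crop confirms it: the steel plate at (562,180) measures 64x110 mm, and its nearest open end is the right one at (690,220). Next I'll fix the ledge frame from its top edges.

```bash
python3 - <<'E'
from h import *
p,d=cams.grab_frame("top"); g=p.astype(float).sum(2); lab=cv2.cvtColor(p,cv2.COLOR_RGB2LAB)
f=lambda c:np.array(c)/4+[130,120]-.375
for n,pts,z in(("near",[(36,241),(680,313)],.05),("end-",[(680,313),(697,135)],.05),("end+",[(35,241),(56,63)],.05),("fencetopfront",[(53,56),(697,126)],.064),("fencefoot",[(56,63),(697,132)],.05)):
    q=plane("top",[f(c) for c in pts],z)*1000; e=q[1]-q[0]; e=e if n.startswith("end") else -e
    print(n,q.round(1).tolist(),"ang",round(np.arctan2(-e[0],e[1]) if not n.startswith("end") else np.arctan2(e[1],e[0]),4),np.linalg.norm(e).round(1))
# depth-based: column profiles in ledge frame via depth
c=cams.camera_params("top");v,u=np.mgrid[110:220,120:330]; uu=np.c_[u.ravel(),v.ravel()].astype(float)
k=cv2.undistortPoints(uu.reshape(-1,1,2),c["intrinsics"],c["D"])[:,0]
D=d[v,u].ravel()[:,None]; W=(np.c_[k,np.ones(len(k))]*D)@R.from_euler("xyz",c["attitude"]).as_matrix().T+c["position"]
t=W[(W[:,2]>.042)&(W[:,2]<.075)&(D[:,0]>0)]
print("top z median",np.median(t[:,2]), "rect of ledge+fence top", *rect(t[:,:2]))
m=pick("side","ledge",(0,0),9) if False else None
st=arm.get_state();print(st["eef_pos"],st["ee_rot"])
E
```

```text
near [[559.4, 266.8], [524.1, -149.7]] ang -0.0844 418.0
end- [[524.1, -149.7], [640.1, -158.7]] ang -0.0776 116.4
end+ [[559.4, 267.5], [676.8, 260.0]] ang -0.0633 117.6
fencetopfront [[678.2, 258.7], [643.4, -157.2]] ang -0.0837 417.3
fencefoot [[676.8, 260.0], [642.1, -158.7]] ang -0.0826 420.2
top z median 0.05144024085718257 rect of ledge+fence top [659.4  22.6] [241.3 478.3] -0.0843 [[ 519.  -205.6]
 [ 759.5 -225.9]
 [ 799.7  250.7]
 [ 559.3  271. ]]
[0.28678357 0.61100773 0.40470174] [-3.14154333e+00  1.40709918e-05 -4.38776736e-01]
```

Request:
{"api": "play_rows", "payload": {
  "targets": [
    [[0,0,0,-10.0],[0,0,0,-20.3],[0,0,0,-20.3]]
  ],
  "grip": 255,
  "newtons": 10
}}

```text
t: 1.12
eef_pos: [0.2868, 0.611, 0.4047]
ee_rot: [-3.142, 0.0, -0.086]
force: [-0.6, -0.5, -0.5]
width: 0.0635
```

Request:
{"api": "play_rows", "payload": {
  "targets": [
    [[0.027,0.0545,0,0],[0.055,0.109,0,0],[0.082,0.1635,0,0],[0.11,0.218,0,0],[0.137,0.2725,0,0]]
  ]
}}

```text
t: 1.75
eef_pos: [0.4007, 0.326, 0.405]
ee_rot: [-3.141, -0.0, -0.089]
force: [1.1, -0.3, 0.9]
width: 0.0132
```

Request:
{"api": "play_rows", "payload": {
  "targets": [
    [[0.027,0.0545,0,0],[0.055,0.109,0,0],[0.082,0.1635,0,0],[0.11,0.218,0,0],[0.137,0.2725,0,0]]
  ]
}}

```text
t: 2.38
eef_pos: [0.5142, 0.0429, 0.4052]
ee_rot: [-3.141, -0.001, -0.089]
force: [1.1, -0.4, 0.6]
width: 0.0005
```

Request:
{"api": "play_rows", "payload": {
  "targets": [
    [[0.027,0.0545,0,0],[0.055,0.109,0,0],[0.055,0.109,0,0],[0.055,0.109,0,0]]
  ]
}}

```text
t: 2.88
eef_pos: [0.5593, -0.0687, 0.4044]
ee_rot: [-3.142, 0.001, -0.089]
force: [-0.4, 0.1, 0.2]
width: 0.0008
```

Request:
{"api": "play_rows", "payload": {
  "targets": [
    [[0,0,0.05,0],[0,0,0.1,0],[0,0,0.15,0],[0,0,0.162,0],[0,0,0.162,0]]
  ]
}}

```text
t: 3.5
eef_pos: [0.5597, -0.0675, 0.2432]
ee_rot: [3.141, 0.0, -0.084]
force: [0.1, 0.4, 0.0]
width: 0.0006
```

```bash
python3 - <<'E'
from h import *
p,d=cams.grab_frame("side"); im=cv2.cvtColor(p,cv2.COLOR_RGB2BGR)
cv2.imwrite("pics/c.png",cv2.resize(im[130:260,200:350],None,fx=4.5,fy=4.5,interpolation=cv2.INTER_CUBIC)); print(arm.get_state()["eef_pos"])
E
```

```text
[ 0.56022409 -0.0676028   0.24426116]
```

View pics/c.png

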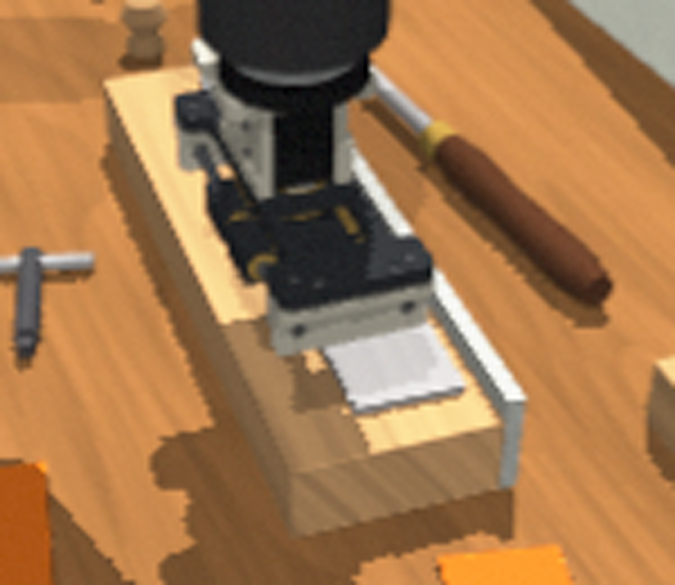

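The picture shows the closed gripper at about (300,300) in the crop, on the robot's side of the blank. The blank at (395,365) is undisturbed. I'll lower to about 2.5 mm above the ledge top.

Request:
{"api": "play_rows", "payload": {
  "targets": [
    [[0,0,0.004,0],[0,0,0.008,0],[0,0,0.012,0],[0,0,0.0125,0],[0,0,0.0125,0]]
  ]
}}

```text
t: 4.18
eef_pos: [0.5594, -0.0685, 0.2301]
ee_rot: [3.142, 0.0, -0.085]
force: [-0.0, -0.1, -0.3]
width: 0.0003
```

Request:
{"api": "play_rows", "payload": {
  "targets": [
    [[0.002,0,0,0],[0.004,0,0,0],[0.006,0,0,0],[0.008,0,0,0],[0.008,0,0,0]]
  ]
}}

```text
t: 4.8
eef_pos: [0.5665, -0.0693, 0.2299]
ee_rot: [3.141, 0.003, -0.085]
force: [-4.9, 0.2, 3.8]
width: 0.0009
```

Request:
{"api": "play_rows", "payload": {
  "targets": [
    [[0.001,0,0,0],[0.002,0,0,0],[0.003,0,0,0],[0.004,0,0,0],[0.005,0,0,0]]
  ]
}}

```text
t: 5.42
eef_pos: [0.5712, -0.0698, 0.2299]
ee_rot: [3.141, 0.003, -0.085]
force: [-5.6, 0.4, 4.0]
width: 0.0006
```

```bash
python3 - <<'E'
from h import *
p,d=cams.grab_frame("side"); im=cv2.cvtColor(p,cv2.COLOR_RGB2BGR)
cv2.imwrite("pics/d.png",cv2.resize(im[175:245,250:330],None,fx=8,fy=8,interpolation=cv2.INTER_CUBIC)); s=arm.get_state();print(s["eef_pos"],s["force"],s["ee_rot"])
E
```

```text
[ 0.57132824 -0.06980165  0.22991144] [-4.88622214 -0.11537086  4.06255301] [ 3.14086802e+00  3.11377019e-03 -8.48720092e-02]
```

View pics/d.png

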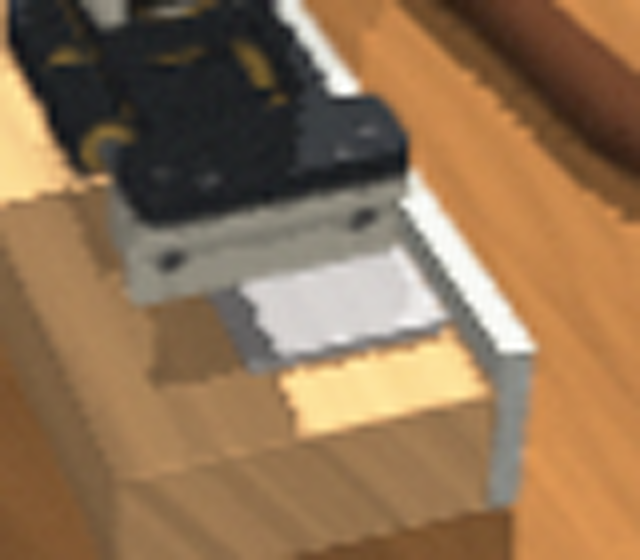

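The blank's fence-side corner moved from about (303,216) to (306,214) in the full side image, so it is sliding flat toward the fence. I'll keep pushing gently until the force rises.

Request:
{"api": "play_rows", "payload": {
  "targets": [
    [[0.001,0,0,0],[0.002,0,0,0],[0.003,0,0,0],[0.004,0,0,0],[0.004,0,0,0]]
  ]
}}

```text
t: 6.1
eef_pos: [0.5753, -0.0701, 0.2299]
ee_rot: [3.141, 0.003, -0.085]
force: [-5.7, 0.5, 4.0]
width: 0.0004
```

Request:
{"api": "play_rows", "payload": {
  "targets": [
    [[0.0005,0,0,0],[0.001,0,0,0],[0.0015,0,0,0],[0.002,0,0,0]]
  ]
}}

```text
t: 6.6
eef_pos: [0.576, -0.0702, 0.2298]
ee_rot: [3.141, 0.006, -0.085]
force: [-12.3, 3.5, 10.8]
width: 0.0003
```

Request:
{"api": "play_rows", "payload": {
  "targets": [
    [[0.0005,0,0,0],[0.001,0,0,0],[0.001,0,0,0]]
  ]
}}

```text
t: 6.98
eef_pos: [0.5764, -0.0703, 0.2298]
ee_rot: [3.141, 0.008, -0.085]
force: [-14.5, 3.9, 11.7]
width: 0.0003
```

Request:
{"api": "play_rows", "payload": {
  "targets": [
    [[-0.003,0,0,0],[-0.008,0,0,0],[-0.012,0,-0.01,0],[-0.012,0,-0.05,0],[-0.012,0,-0.05,0]]
  ]
}}

```text
t: 7.6
eef_pos: [0.5688, -0.0689, 0.284]
ee_rot: [-3.14, -0.007, -0.084]
force: [0.4, 1.2, -1.0]
width: 0.0003
```

Request:
{"api": "play_rows", "payload": {
  "targets": [
    [[0,-0.05,-0.05,10],[0,-0.1,-0.1,20],[0,-0.15,-0.12,30],[0,-0.2,-0.12,40],[0,-0.25,-0.12,50]]
  ]
}}

```text
t: 8.22
eef_pos: [0.5884, 0.182, 0.4014]
ee_rot: [-3.139, -0.0, -0.963]
force: [0.8, -0.4, -0.6]
width: 0.0005
```

```bash
python3 - <<'E'
from h import *
p,d=cams.grab_frame("top"); im=cv2.cvtColor(p,cv2.COLOR_RGB2BGR)
m=pick("top","wide_blank",(.62,-.075))
if m is not None:
    c=max(cv2.findContours(m.astype(np.uint8),0,cv2.CHAIN_APPROX_NONE)[0],key=cv2.contourArea)
    print(*rect(plane("top",c[:,0],.056)))
cv2.imwrite("pics/e.png",cv2.resize(im[120:210,200:320],None,fx=6,fy=6,interpolation=cv2.INTER_CUBIC))
s=arm.get_state();print(s["eef_pos"],s["ee_rot"],s["force"])
E
```

```text
[619.8 -73.8] [ 66.5 109. ] -0.0809 [[ 582.3 -125.4]
 [ 648.6 -130.8]
 [ 657.4  -22.1]
 [ 591.1  -16.8]]
[0.58861424 0.18421554 0.40003337] [-3.14054776e+00  2.55036265e-04 -9.59422216e-01] [ 0.43792833 -1.33620306 -0.26336382]
```

View pics/e.png

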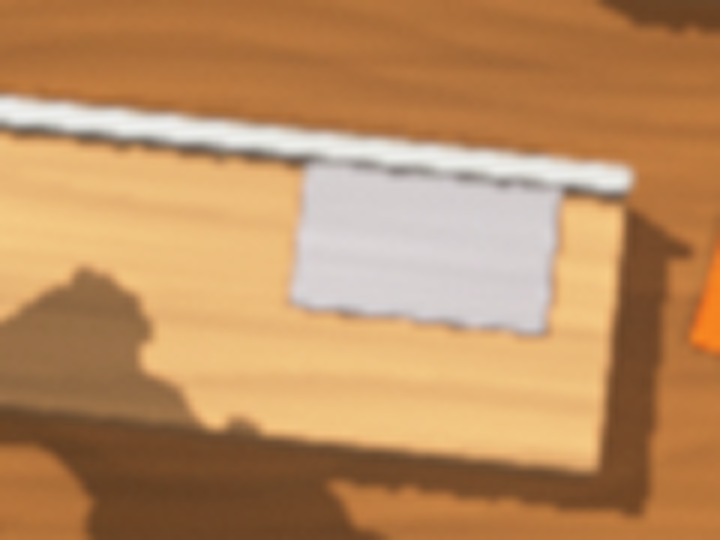

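The blank now sits flush along the fence (crop edge from (305,160) to (560,187)). Next I'll turn the gripper 90° and come down behind the blank's inner short end.

Request:
{"api": "play_rows", "payload": {
  "targets": [
    [[0,0,0,10],[0,0,0,20],[0,0,0,30],[0,0,0,40],[0,0,0,40]]
  ]
}}

```text
t: 8.95
eef_pos: [0.5884, 0.1797, 0.4002]
ee_rot: [-3.141, 0.0, -1.654]
force: [0.0, 0.5, -0.5]
width: 0.0003
```

Request:
{"api": "play_rows", "payload": {
  "targets": [
    [[0.045,-0.013,0,0],[0.09,-0.026,0,0],[0.135,-0.039,0,0],[0.179,-0.052,0,0],[0.179,-0.052,0,0]]
  ]
}}

```text
t: 9.57
eef_pos: [0.6254, -0.0057, 0.4]
ee_rot: [3.141, -0.0, -1.654]
force: [-0.1, 0.6, -0.6]
width: 0.0005
```

Request:
{"api": "play_rows", "payload": {
  "targets": [
    [[0,0,0.05,0],[0,0,0.1,0],[0,0,0.15,0],[0,0,0.157,0],[0,0,0.157,0]]
  ]
}}

```text
t: 10.2
eef_pos: [0.6258, -0.0023, 0.2441]
ee_rot: [-3.141, -0.0, -1.653]
force: [0.6, 0.2, 1.3]
width: 0.0005
```

```bash
python3 - <<'E'
from h import *
p,d=cams.grab_frame("side"); im=cv2.cvtColor(p,cv2.COLOR_RGB2BGR)
cv2.imwrite("pics/f.png",cv2.resize(im[130:260,200:350],None,fx=4.5,fy=4.5,interpolation=cv2.INTER_CUBIC)); s=arm.get_state();print(s["eef_pos"],s["ee_rot"],s["force"])
E
```

```text
[ 0.62614536 -0.00225743  0.24512909] [-3.13906980e+00  4.00636804e-04 -1.65329734e+00] [ 0.24285073  0.40651646 -0.30656271]
```

View pics/f.png

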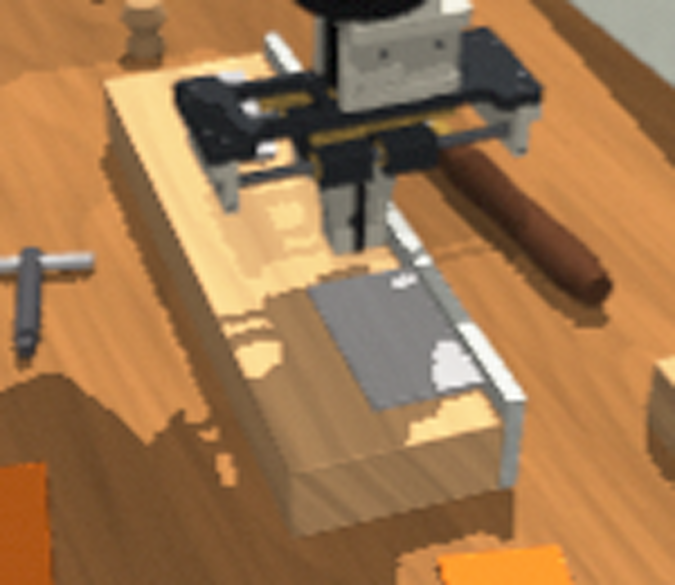

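The fingers at (355,240) stand behind the blank's inner end, clear of the fence. I'll lower and push.

Request:
{"api": "play_rows", "payload": {
  "targets": [
    [[0,0,0.004,0],[0,0,0.008,0],[0,0,0.012,0],[0,0,0.0125,0],[0,0,0.0125,0]]
  ]
}}

```text
t: 10.88
eef_pos: [0.6252, -0.0028, 0.2306]
ee_rot: [3.141, -0.0, -1.655]
force: [0.8, 0.6, 0.5]
width: 0.0006
```

Request:
{"api": "play_rows", "payload": {
  "targets": [
    [[0.003,0,0,0],[0.006,0,0,0],[0.008,0,0,0],[0.01,0,0,0],[0.012,0,0,0]]
  ]
}}

```text
t: 11.5
eef_pos: [0.6242, -0.0146, 0.2307]
ee_rot: [-3.141, 0.0, -1.655]
force: [-0.5, 3.1, 0.6]
width: 0.0006
```

Request:
{"api": "play_rows", "payload": {
  "targets": [
    [[0.003,0,0,0],[0.006,0,0,0],[0.009,-0.0005,0,0],[0.012,-0.0005,0,0],[0.015,-0.0005,0,0]]
  ]
}}

```text
t: 12.12
eef_pos: [0.6231, -0.0296, 0.2306]
ee_rot: [3.141, 0.0, -1.655]
force: [-2.2, 5.9, 0.6]
width: 0.0003
```

Request:
{"api": "play_rows", "payload": {
  "targets": [
    [[0.003,0,0,0],[0.006,0,0,0],[0.009,0,0,0],[0.012,0,0,0],[0.015,0,0,0]]
  ]
}}

```text
t: 12.75
eef_pos: [0.6219, -0.0445, 0.2306]
ee_rot: [3.141, 0.0, -1.655]
force: [-2.8, 6.1, 2.5]
width: 0.0004
```

Request:
{"api": "play_rows", "payload": {
  "targets": [
    [[0.003,0,0,0],[0.006,0,0,0],[0.009,0,0,0],[0.012,0,0,0],[0.015,0,0,0]]
  ]
}}

```text
t: 13.38
eef_pos: [0.6206, -0.0595, 0.2306]
ee_rot: [3.141, 0.0, -1.655]
force: [-1.1, 6.5, 1.0]
width: 0.0004
```

```bash
python3 - <<'E'
from h import *
p,d=cams.grab_frame("side"); im=cv2.cvtColor(p,cv2.COLOR_RGB2BGR)
cv2.imwrite("pics/g.png",cv2.resize(im[170:270,230:340],None,fx=6,fy=6,interpolation=cv2.INTER_CUBIC)); s=arm.get_state();print(s["eef_pos"],s["ee_rot"],s["force"])
E
```

```text
[ 0.62052452 -0.05982456  0.23062037] [ 3.14087740e+00  1.96147041e-04 -1.65554395e+00] [-2.58969245  3.89837794  1.94824396]
```

View pics/g.png

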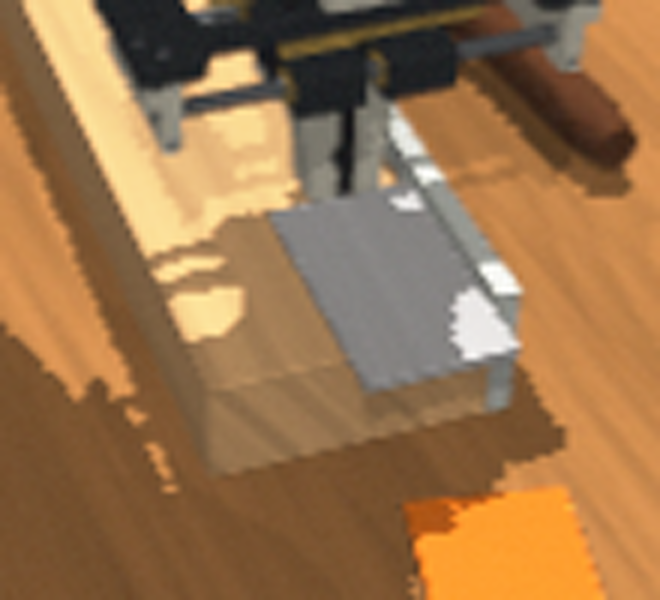

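The blank stays flush and now projects past the end (crop edge from (370,390) to (515,345)). I'll push most of the remainder, back off and measure.

Request:
{"api": "play_rows", "payload": {
  "targets": [
    [[0.003,0,0,0],[0.006,0,0,0],[0.009,0,0,0],[0.012,0,0,0],[0.012,0,0,0]]
  ]
}}

```text
t: 14.05
eef_pos: [0.6195, -0.0716, 0.2306]
ee_rot: [3.141, 0.0, -1.656]
force: [-1.3, 4.2, 1.3]
width: 0.0001
```

Request:
{"api": "play_rows", "payload": {
  "targets": [
    [[-0.005,0,0,0],[-0.015,0,0,0],[-0.035,0,-0.02,0],[-0.06,0,-0.07,0],[-0.08,0,-0.12,0]]
  ]
}}

```text
t: 14.68
eef_pos: [0.6266, 0.0094, 0.3518]
ee_rot: [3.141, -0.001, -1.655]
force: [1.1, -0.3, 0.2]
width: 0.0004
```

Request:
{"api": "play_rows", "payload": {
  "targets": [
    [[-0.05,0,0,0],[-0.1,0,0,0],[-0.15,0,0,0],[-0.2,0,0,0],[-0.2,0,0,0]]
  ]
}}

```text
t: 15.3
eef_pos: [0.6434, 0.2113, 0.3501]
ee_rot: [-3.141, -0.0, -1.652]
force: [-0.9, -0.4, -0.2]
width: 0.0006
```

```bash
python3 - <<'E'
from h import *
p,d=cams.grab_frame("top"); im=cv2.cvtColor(p,cv2.COLOR_RGB2BGR)
for cam in("top","side"):
    if cam=="side": cams.grab_frame("side")
    m=pick(cam,"wide_blank",(.613,-.135),.06)
    if m is None: print(cam,None);continue
    c=max(cv2.findContours(m.astype(np.uint8),0,cv2.CHAIN_APPROX_NONE)[0],key=cv2.contourArea)
    r=rect(plane(cam,c[:,0],.056)); print(cam,*r)
    a=-.084; ex=np.array([np.cos(a),np.sin(a)]);ey=np.array([-np.sin(a),np.cos(a)])
    e=r[0]-[601.3,54.5]; print("ledge xy",e@ex,e@ey)
cv2.imwrite("pics/i.png",cv2.resize(im[135:205,220:320],None,fx=8,fy=8,interpolation=cv2.INTER_CUBIC))
s=arm.get_state();print(s["eef_pos"],s["ee_rot"],s["force"])
E
```

```text
top [ 613.1 -135.2] [ 64.4 106.9] -0.0835 [[ 576.5 -185.8]
 [ 640.7 -191.2]
 [ 649.7  -84.6]
 [ 585.5  -79.2]]
ledge xy 27.67446135824182 -188.0410970733025
side [ 609.  -138.4] [ 66.6 115.6] -0.1035 [[ 570.  -192.5]
 [ 636.2 -199.4]
 [ 648.1  -84.4]
 [ 581.9  -77.5]]
ledge xy 23.857401657644044 -191.57380923849126
[0.64336385 0.20698926 0.35059254] [ 3.14138576e+00 -4.05418404e-04 -1.65563340e+00] [ 0.020473    0.12077634 -0.00595546]
```

View pics/i.png

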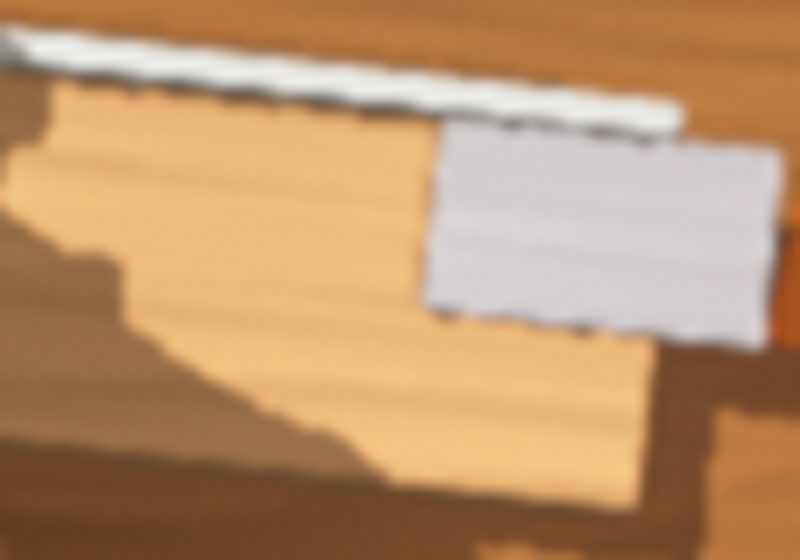

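The blank is flush: its yaw is −0.0835 rad and the ledge's about −0.084. The bottom edge spans (425,303) to (765,350) with the ledge end at (655,340), so about 0.32 of its length is out. I'll raise the arm clear, check the narrow blank and hand in.

Request:
{"api": "play_rows", "payload": {
  "targets": [
    [[-0.02,0.05,-0.03,0],[-0.04,0.1,-0.05,0],[-0.06,0.15,-0.05,0],[-0.06,0.15,-0.05,0],[-0.06,0.15,-0.05,0]]
  ]
}}

```text
t: 16.12
eef_pos: [0.4992, 0.2793, 0.4012]
ee_rot: [-3.141, 0.001, -1.656]
force: [1.1, 0.0, 0.2]
width: 0.0006
```

```bash
python3 - <<'E'
from h import *
from station import job_done
for cam in("top","side"):
    cams.grab_frame(cam)
    for q in("narrow_blank","wide_blank"):
        print(cam,q,[(np.round(r["xyz"],3),round(r["score"],2)) for r in finder.find_in(cam,q)])
print(arm.get_state()["force"]); job_done()
E
```

```text
top narrow_blank [(array([0.625, 0.183, 0.058]), 0.87)]
top wide_blank [(array([ 0.617, -0.135,  0.059]), 0.79), (array([ 0.373, -0.092,  0.007]), 0.71), (array([ 0.603, -0.254,  0.009]), 0.7)]
side narrow_blank [(array([0.624, 0.173, 0.054]), 0.7)]
side wide_blank [(array([ 0.607, -0.142,  0.055]), 0.74), (array([ 0.594, -0.263,  0.008]), 0.6), (array([ 0.374, -0.096,  0.006]), 0.55)]
[-0.36477435  0.14677568 -0.22007011]
the job is handed in; nothing more can be done
```

I pushed the wide steel blank flat against the fence with the closed fingertips, then slid it along the fence and out over the −y end. The arm then backed away and I handed the job in at about 16.5 s of the 64 s allowed.

- **Against the fence:** from the top camera, the blank's yaw is −0.0835 rad and the ledge's about −0.084. Its centre is 27.7 mm from the ledge's middle line, where touching the fence would give 28 mm.
- **Sticking out:** about 34–36 mm, or 0.31–0.32 of its length, against the 36.7 mm that would be exactly a third. I left it there rather than push again for the last 1–3 mm.
- **Everything else:** the narrow blank is where it was, to within about 2 mm. I did not measure the other bystanders again. The peak force I read was about 19 N, when the blank met the fence.
- **Disagreement:** the side camera gave a rougher fit: centre 24 mm from the middle line, yaw −0.10 rad, length 116 mm instead of 110. I trusted the top view because its measured size was closer to the real one.

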